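Refit the volume knob and hold it in for pairing

TASK

The volume knob has come off the wireless volume controller on the desk. First wake the controller: press its red power button all the way down and let it spring back. Then pick up the knob, turn it so that the flat in its bore matches the flat of the D-shaft, push it fully home on the shaft and keep pressing it down, shaft and all, against the spring of the push encoder (the long press that starts pairing); finish like that, with the fingers still pressing the knob in and not letting go, and leave the screwdriver, hex key and marker where they lie.

Things in the scene. Friction and masses are not known exactly. Their poses are not given: they have to be found in the camera images.
- controller: flat desk audio controller, grey metal with black top panel, 120 (its x) x 190 (its y) x 42 mm high, fixed; origin under its centre on the desk, z up, its front faces -x. On the panel: round red power button at x, y = (-28, 62) mm, bare steel encoder shaft at (8, -48) mm; the display and three small grey keys are flush and take no part
- power_button_top (a point): centre of the top of the red power button, a round cap 21 mm across that stands 9 mm above the panel (51 mm above the desk) and sinks straight down
- power_button (a joint): travel of the power button in m: 0 released, 0.005 fully down; a spring takes it back (1.5 N to start it, 5 N at the bottom)
- shaft_tip (a point): centre, on the axis, of the top end of the bare steel D-shaft, 66 mm above the desk when not pressed. Shaft: upright, 24 mm out of the panel, 14 mm across, one flat 3 mm from its axis, top edge chamfered 1 mm. z up; x points out of the flat (a small red paint mark on the end lies beside it). It turns only stiffly (0.15 N m, too stiff to line itself up) and starts at any of many angles
- encoder (a joint): how far the encoder shaft is pressed down, in m: 0 up, 0.004 fully in; a spring pushes it up (3 N to start it, 8 N fully in)
- volume_knob: loose black knurled knob with dark grey top, 44 mm across, 30 mm high, 0.07 kg, standing bore down; origin: centre of its underside, z up, x along the white pointer line. Bore: D-shaped, 18 mm deep, closed end, 15.2 mm across, its flat on the pointer (+x) side 3.6 mm from the axis. Home: knob x = shaft_tip x, underside 18 mm below shaft_tip, 6 mm above the panel (2 with shaft pressed in)
- screwdriver_a: orange-handled screwdriver, 198 mm long, lying on the desk in front of the controller; leave alone
- hex_key_a: dark hex key, 88 x 30 x 5 mm, lying on the desk to the right of the controller; leave alone
- marker: white marker pen, 135 mm long, 16 mm thick, lying on the desk behind the knob and the controller; leave alone

How it is judged (in metres and radians):
On the way, in this order (a step that is already met when the one before it is completed fails the run):
1. the power button is pressed fully down (over 4.2 of 5 mm) (value of joint power_button above 0.0042 m), for 0.05 s.
2. the power button has sprung back up (value of joint power_button below 0.0008 m), for 0.1 s.
3. the knob sits on the D-shaft, flat to flat, within 2.5 mm of fully home (horizontal distance between volume_knob and shaft_tip below 0.003 m and z of volume_knob in the frame of shaft_tip below -0.0155 m and angle between the x axis of volume_knob and the x axis of shaft_tip, either way round below 0.32 rad), for 0.1 s.
At the end, for the whole second after the job is handed in: Through the last second: knob on the D-shaft (axes within 3 mm, flats within 0.32 rad, tilt under 0.12 rad, underside at least 16 mm below the shaft end), fingers on it with over 2 N, encoder pressed in by over 3 of its 4 mm, power button up (value of joint encoder above 0.003 m and horizontal distance between volume_knob and shaft_tip below 0.003 m and z of volume_knob in the frame of shaft_tip below -0.016 m and angle between the x axis of volume_knob and the x axis of shaft_tip, either way round below 0.32 rad and angle between volume_knob's own z axis and vertical below 0.12 rad and contact force between the fingers and volume_knob above 2 N and value of joint power_button below 0.0008 m); the arm keeps its last pose, push and grip.
It fails at once if the screwdriver, the hex key or the marker is moved by more than 3 cm (distance of any of screwdriver_a, hex_key_a, marker from where it was at the start of the episode above 0.03 m).
It also fails if it takes over 54 s, if anything falls off the work surface, if the arm or the gripper's body presses on something with over 40 N, if the wrist force passes 120 N, or if a joint passes its speed limit or range.

ROBOT

A 7-joint arm with a two-finger parallel gripper is mounted at the origin on a cart in front of the work surface, level with it; the furniture and walls round the work are solid. World frame = base frame: x ahead of the robot, y to its left, z up, the work surface at z = 0. Lengths are in mm, angles in rad, forces in N, time in s.
With the tool pointing down it reaches from about 400 to 875 mm from the base axis. Payload 19.3 kg.
Tool frame: the origin (TCP) lies at the very end of the fingers, on their centre line; the grasp point (between the pads) lies 19 mm behind it; z points along the fingers, y is the line along which they close (so a half turn about z gives the same grasp; the last joint's range is limited). The gripper opens to 85 mm and grips with 20 to 120 N. Pads are 22 mm wide; open, the fingers measure 114 mm over their backs; the gripper's body (76 mm by 85 mm) begins 54 mm behind the grasp point. The pads swing forward as they close: fully open they stand 13 mm farther back than shut.
Start: joints at [-1.336, 0.521, -0.036, 1.599, 0.021, 1.021, -0.113], TCP at [187.583, 596.177, 231.291] pointing down, gripper open.
Joint ranges: [-2.91, 2.91], [-0.3, 2.13], [-1.5, 1.42], [0.17, 2.43], [-1.26, 4.41], [0.16, 1.93], [-2.52, 2.52]. Speed limits (rad/s): [1.89, 1.89, 2.39, 2.39, 3.01, 3.01, 3.01].

INTERFACE

Orientations are given as a 3x3 rotation matrix whose columns are the frame's x, y, z axes.
In Python, from workcell import robot gives the robot as it stands. Calls block until the motion is done:
- robot.movep(position, orientation): joint-space move of the TCP to a pose.
- robot.movel(position, frame=None, max_speed=150, guard=None): straight line of the TCP; frame=None keeps the orientation; max_speed is the mean speed in mm/s. With guard (N) it stops when the force on the tool has changed by that much, and returns True; else False.
- robot.goto_joints(angles): joint-space move.
- robot.open_gripper() and robot.clamp(): open the fingers fully, or close them until they stop; the grip force is fixed at half the most.
- robot.wait(seconds).
- robot.inverse_kinematics(position, orientation): joint angles nearest the present ones, or None.
- robot.read_state(): the state.
- robot.camera(name): name is "side" or "top"; returns a dict with "image" (400x640x3 uint8, blue, green, red), "range_z" (400x640 float32, mm along the optical axis (not along the pixel's ray), 0 where there is no reading), "fx", "fy", "cx", "cy" (pixels), "cam_to_world" (4x4, takes a point from camera to world coordinates). Camera axes: x right, y up, looking along -z (the intrinsics and any distortion apply to the point x, -y, -z); pixel columns grow to the right and rows downward; lengths in mm; the calibration is good to about 2 mm. A picture is of the moment at which its call begins.
A pose or a line that the arm cannot do raises robot.PlanningError and nothing moves.
- robot.finish_job(): hands the job in; it is judged then, once.
Trained networks look in a picture, given as the dict that the camera call returned (one of the last four; its "shot" number tells which), for a name from the list of things; names that differ only in an ending like _2 or _b are one class to them, and where a whole thing is asked for, a point or a joint stands for the part that bears it (a point fixed in the world has none). Each returns a list of dicts, best first, with "conf" (0 to 1); they miss things now and then, are a little off and sometimes report something else, mostly with a low value. They report only what shows in the picture. A call takes as long as a camera call.
- robot.recognise(picture, thing): "centre" ([column, row] in pixels, amid what is visible of it).
The state is a dict: "time": time; "qpos": joint angles; "qvel": joint speeds; "joint_efforts": joint torques, N m; "eef_pos": TCP position; "tool_rot": TCP orientation; "ft_force": force on the tool from outside, world axes, zero at the start; "torque": the same for the moment, N m; "finger_gap": finger opening in mm; "gripper_force": force on a finger pad.
Only numpy, scipy, OpenCV 4.12 (cv2) and the standard library are available. Lean on these libraries where they do the work, as an engineer would, in place of code of your own. Each camera call takes 0.05 s, during which the arm holds its last target. There are 200 camera calls.

## Working session

There is one attempt and no reset: what is moved stays moved. The work goes in short steps, each a Python script; the robot and the scene stay as the last script left them, time stands still between calls to the robot, and variables do not carry over. Pictures are saved under pics/ and viewed, at most 10 in all, crops included, and the job is handed in when it is done.

```bash
mkdir -p pics; ls; cat > h.py <<'E'
import numpy as np, cv2
from workcell import robot
def px2w(p,u,v,z=None):
    """pixel -> world (mm), by depth or (z given) by intersection with plane z"""
    T=p["cam_to_world"]; d=np.array([(u-p["cx"])/p["fx"],-(v-p["cy"])/p["fy"],-1.0])
    if z is None:
        r=p["range_z"][int(round(v))-1:int(round(v))+2,int(round(u))-1:int(round(u))+2]; r=r[r>0]
        if len(r)==0: return np.full(3,np.nan)
        s=np.median(r)
    else:
        D=T[:3,:3]@d; s=(z-T[2,3])/D[2]
    return T[:3,:3]@(d*s)+T[:3,3]
E
python3 - <<'E'
from h import *
np.set_printoptions(precision=1,suppress=True)
for c in ("top","side"):
    p=robot.camera(c); cv2.imwrite(f"pics/{c}0.png",p["image"])
    print(c,[k for k in p],p["fx"],p["fy"],p["cx"],p["cy"]);print(p["cam_to_world"])
    for t in ("controller","power_button_top","power_button","shaft_tip","volume_knob","screwdriver_a","hex_key_a","marker"):
        for r in robot.recognise(p,t)[:2]:
            u,v=r["centre"]; print(t,round(r["conf"],2),np.round([u,v],1),px2w(p,u,v))
print(robot.read_state()["time"])
E
```

```text
pics
workcell.py
top ['image', 'range_z', 'fx', 'fy', 'cx', 'cy', 'cam_to_world', 'shot'] 511.75380428346125 511.75380428346125 323.5722778337696 207.85011744517504
[[  -0.     1.    -0.   515.8]
 [  -1.    -0.     0.  -120. ]
 [   0.     0.     1.  1223.2]
 [   0.     0.     0.     1. ]]
controller 0.68 [264.  193.1] [605.7  -7.6  38.3]
volume_knob 0.68 [372.7 211.6] [ 559.5 -260.2   27.9]
screwdriver_a 0.85 [292.5 298.3] [360.5 -69.7  21.7]
hex_key_a 0.67 [377.9 160.3] [ 683.8 -278.4    1. ]
marker 0.54 [355.6 118.9] [ 783.  -225.7    9.9]
side ['image', 'range_z', 'fx', 'fy', 'cx', 'cy', 'cam_to_world', 'shot'] 373.86429461248844 373.86429461248844 317.7270600084225 195.51633749598298
[[   1.     0.2   -0.2  368.5]
 [  -0.3    0.5   -0.8 -805.3]
 [  -0.     0.8    0.6  526.4]
 [   0.     0.     0.     1. ]]
controller 0.65 [317.1 179.1] [601.  -37.1  42.8]
power_button_top 0.37 [291.2 175.8] [540.8 -13.2  51.5]
power_button 0.52 [293.9 178.7] [545.6 -20.2  46. ]
volume_knob 0.75 [330.2 248.7] [ 550.2 -279.4   30.4]
screwdriver_a 0.77 [225.6 213.2] [366.9 -75.2  21.8]
hex_key_a 0.52 [391.1 248.2] [ 681.3 -288.2    0.1]
marker 0.52 [404.  211.6] [ 758.4 -199.3   14.3]
0.9
```

```bash
python3 -c "
import cv2
a=cv2.imread('pics/top0.png'); cv2.imwrite('pics/t1.png',cv2.resize(a[90:320,190:430],None,fx=2.5,fy=2.5,interpolation=cv2.INTER_CUBIC))
a=cv2.imread('pics/side0.png'); cv2.imwrite('pics/s1.png',cv2.resize(a[110:290,200:440],None,fx=3.3,fy=3.3,interpolation=cv2.INTER_CUBIC))"
```

```text
(no output)
```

View pics/t1.png

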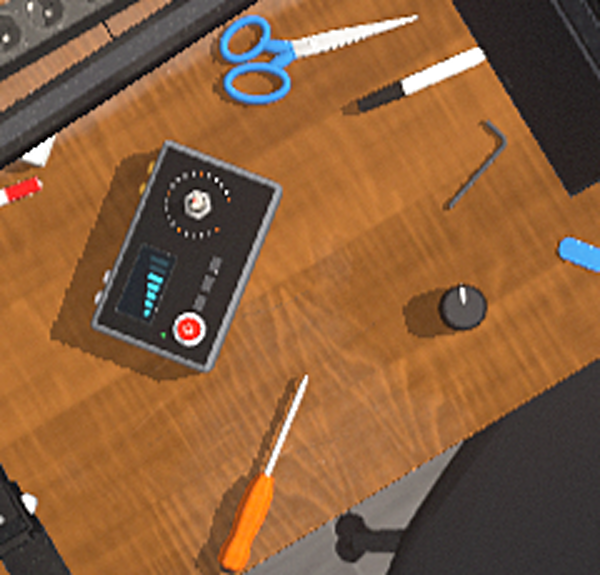

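View pics/s1.png

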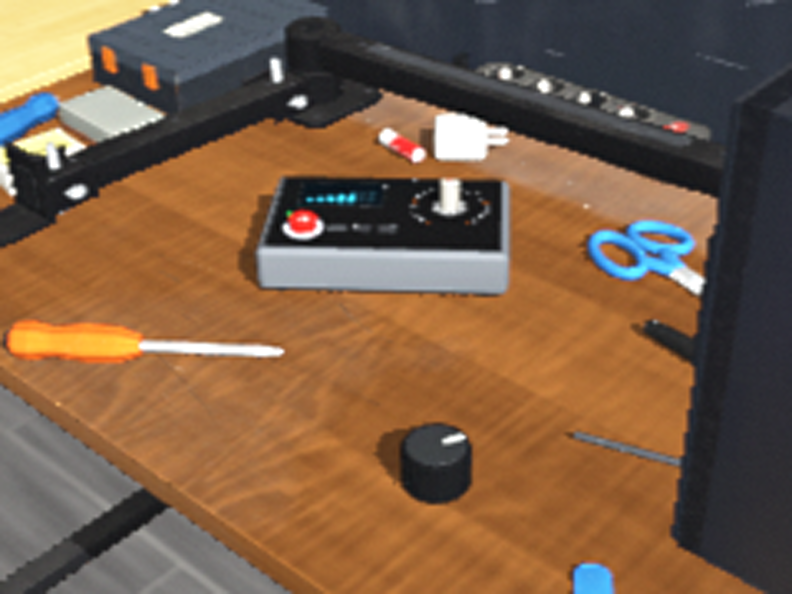

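```bash
python3 - <<'E'
from h import *
np.set_printoptions(precision=2,suppress=True)
out={}
for c,n in (("top",6),("side",4)):
    ps=[robot.camera(c) for _ in range(n)]
    p=dict(ps[0]); im=np.stack([q["image"] for q in ps]).astype(float); p["image"]=im.mean(0)
    r=np.stack([q["range_z"] for q in ps]); print(c,"img std",im.std(0).mean(),"depth std",np.median(r.std(0)))
    p["range_z"]=np.median(r,0); out[c]=p
np.save("m.npy",out,allow_pickle=True)
for c,p in out.items():
    v,u=np.mgrid[0:400,0:640]; s=p["range_z"]
    P=np.stack([(u-p["cx"])/p["fx"]*s,-(v-p["cy"])/p["fy"]*s,-s],-1)@p["cam_to_world"][:3,:3].T+p["cam_to_world"][:3,3]
    ok=s>0; X,Y,Z=P[...,0],P[...,1],P[...,2]
    I=p["image"]; red=(I[...,2]>150)&(I[...,1]<90)&(I[...,0]<90)
    def box(x0,x1,y0,y1,z0,z1): return ok&(X>x0)&(X<x1)&(Y>y0)&(Y<y1)&(Z>z0)&(Z<z1)
    k=box(500,620,-320,-200,20,40); print(c,"knob top",k.sum(),np.median(Z[k]),cv2.minEnclosingCircle(P[k][:,:2].astype(np.float32)),P[k].mean(0))
    m=box(450,750,-120,120,36,47); print("panel",m.sum(),np.median(Z[m]),cv2.minAreaRect(P[m][:,:2].astype(np.float32)))
    b=box(450,600,-80,60,30,60)&red; print("btn",b.sum(),P[b].mean(0),np.median(Z[b]), "px",u[b].mean(),v[b].mean(), px2w(p,u[b].mean(),v[b].mean(),51))
    sh=box(580,720,-80,80,58,75); print("shaft",sh.sum(),P[sh].mean(0),np.median(Z[sh]),"px",u[sh].mean(),v[sh].mean())
    d=box(400,700,-200,-150,-20,20); print("desk z",np.median(Z[d]))
t=out["top"]["image"]; s=out["side"]["image"]
r=lambda a:cv2.resize(np.clip(a,0,255).astype(np.uint8),(392,392),interpolation=cv2.INTER_NEAREST)
cv2.imwrite("pics/z1.png",np.hstack([r(t[158:186,255:283]),r(t[197:225,360:388])]))
cv2.imwrite("pics/z2.png",np.hstack([r(s[155:183,322:350]),r(s[235:263,318:346])]))
print(robot.read_state()["time"])
E
```

```text
top img std 1.6415760435900086 depth std 2.0981238
side img std 0.7392981795174607 depth std 1.1674598
top knob top 274 29.00428427080942 ((558.279052734375, -265.8993225097656), 21.912105560302734) [ 557.69 -265.38   28.91]
panel 4039 40.94407549414609 ((609.07568359375, -8.1275634765625), (119.09611511230469, 189.08448791503906), 67.54492950439453)
btn 43 [539.8  -10.73  49.62] 49.95389439420205 px 265.1860465116279 221.46511627906978 [539.77 -10.86  51.  ]
shaft 25 [655.68 -20.12  64.07] 64.73128692721548 px 268.2 170.24
desk z -0.874398009679453
side knob top 319 29.801788597014934 ((556.8818969726562, -268.51947021484375), 21.860549926757812) [ 555.24 -272.46   28.63]
panel 1708 42.16778849987571 ((606.8341674804688, -12.414352416992188), (115.34954071044922, 187.32501220703125), 67.66220092773438)
btn 34 [540.13 -13.21  49.28] 50.37664518533063 px 291.0 176.61764705882354 [539.49 -16.12  51.  ]
shaft 26 [654.64 -24.41  63.11] 63.629002732004494 px 335.5 166.0
desk z 0.20990871700217895
1.4
```

View pics/z1.png

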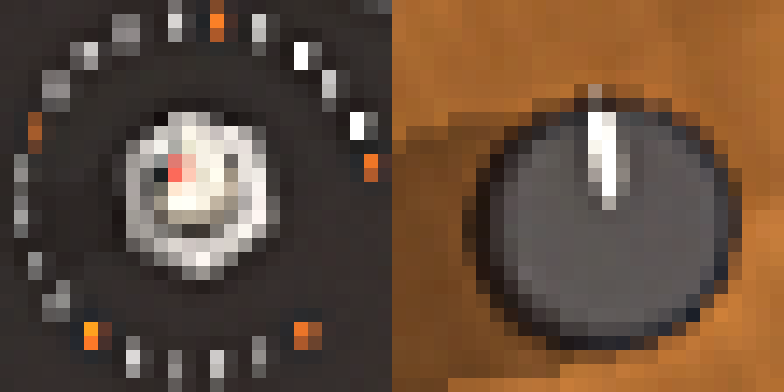

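View pics/z2.png

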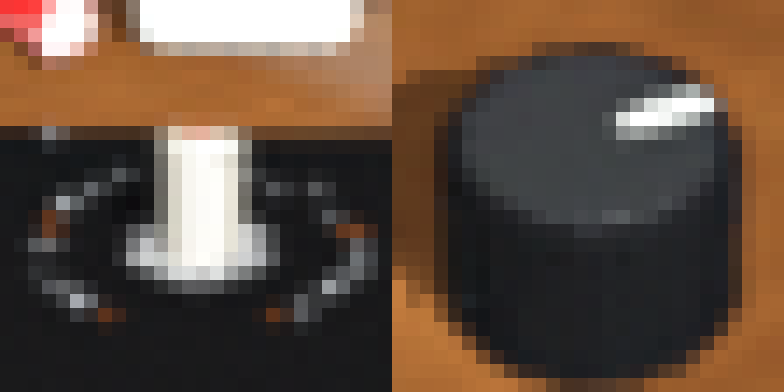

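```bash
cat >> h.py <<'E'
def R(a): c,s=np.cos(a),np.sin(a); return np.array([[c,s,0],[s,-c,0],[0,0,-1.]])
def knob_top(p,lo=(500,-320),hi=(620,-200)):
    """centre of the knob top and pointer yaw from a top picture (pixels only, plane z=30)"""
    I=p["image"].astype(np.float32); v,u=np.mgrid[0:400,0:640]
    W=np.stack([px2w(p,a,b,30.)[:2] for a,b in zip(u.ravel(),v.ravel())]) if False else None
    d=np.stack([(u-p["cx"])/p["fx"],-(v-p["cy"])/p["fy"],-np.ones(u.shape)],-1)@p["cam_to_world"][:3,:3].T
    W=d*((30-p["cam_to_world"][2,3])/d[...,2:])+p["cam_to_world"][:3,3]
    box=(W[...,0]>lo[0])&(W[...,0]<hi[0])&(W[...,1]>lo[1])&(W[...,1]<hi[1])
    sat=(I.max(-1)-I.min(-1)); dark=(box&(sat<32)).astype(np.uint8)
    n,l,st,_=cv2.connectedComponentsWithStats(dark); k=1+np.argmax(st[1:,4]); m=l==k
    c,r=cv2.minEnclosingCircle(W[m][:,:2].astype(np.float32)); cm=W[m][:,:2].mean(0)
    near=box&(np.hypot(W[...,0]-cm[0],W[...,1]-cm[1])<19); w=np.where(near,np.clip(I.min(-1)-120,0,None),0)
    lp=(W[...,:2]*w[...,None]).sum((0,1))/w.sum(); q=lp-cm; D=W[...,:2]-lp
    C=np.einsum('ij,ija,ijb->ab',w,D,D); e=np.linalg.eigh(C)[1][:,1]; e*=np.sign(e@q)
    return cm,(c,r),np.arctan2(q[1],q[0]),np.arctan2(e[1],e[0])
E
python3 - <<'E'
from h import *
np.set_printoptions(precision=2,suppress=True,linewidth=180)
o=np.load("m.npy",allow_pickle=True).item()
print(knob_top(o["top"]))
I=o["top"]["image"]; u0,v0=262,164
print("R");print(I[v0:v0+14,u0:u0+15,2].astype(int)); red=I[...,2]-I[...,:2].mean(-1)
print("red");print(red[v0:v0+14,u0:u0+15].astype(int))
I=o["side"]["image"];red=I[...,2]-I[...,:2].mean(-1)
print("side red");print(red[160:172,330:343].astype(int)); print(I[160:180,330:343,1].astype(int))
for c,pt in (("top",(655.8,-19.7,66)),("side",(655.2,-21,66)),("top",(655.8,-19.7,42)),("side",(655.2,-21,42))):
    p=o[c]; T=p["cam_to_world"]; q=T[:3,:3].T@(np.array(pt)-T[:3,3]); print(c,pt,p["cx"]-p["fx"]*q[0]/q[2],p["cy"]+p["fy"]*q[1]/q[2])
for a in np.arange(-3,3.2,.5):
    print(round(a,2),[None if (j:=robot.inverse_kinematics(P,R(a))) is None else round(j[6],2) for P in ([558,-266,3],[655.5,-20.4,50],[540,-11,46])])
E
```

```text
(array([ 556.87, -264.37]), ((556.9886474609375, -264.6889343261719), 22.092586517333984), np.float64(-0.027124186844767903), np.float64(0.09952688735805587))
R
[[ 52  52  52  52  52  50  48  49  50  51  52  51  54  51  47]
 [ 52  52  49  49  43  36  38  35  40  46  47  52  52  53  51]
 [ 51  50  48  41  20 174 204 160  70  27  35  42  50  53  53]
 [ 51  47  37  72 198 187 252 227 200 242 168  83  47  51  52]
 [ 50  39 113 210 244 172 234 246 232 223 231 131  46  49  52]
 [ 42  55 158 178 139 224 240 246 252 107 233 183  53  46  50]
 [ 38  61 168 106  28 252 255 232 255 159 231 239  62  44  52]
 [ 40  52 171  95 107 255 255 241 245 196 199 250  63  42  51]
 [ 40  34 170 116 160 255 255 250 193 155 174 247  96  46  52]
 [ 43  28 160 151 100 174 180 173 139 133 217 254 111  49  53]
 [ 43  31 150 165 126 112  59  63 125 209 250 170  70  48  53]
 [ 41  36  93 128 184 219 206 200 216 216 158  58  42  50  54]
 [ 49  46  44  67 116 161 213 253 192 122  42  43  51  55  54]
 [ 52  52  49  47  39  55 114 154  92  41  46  51  53  54  53]]
red
[[  7   7   6   7   7   6   5   6   6   5   6   5   
[... 2768 characters left out ...]
np.float64(2.05), np.float64(1.99)]
-2.0 [np.float64(-2.27), np.float64(2.45), np.float64(2.38)]
-1.5 [np.float64(-1.77), np.float64(-2.2), np.float64(-2.14)]
-1.0 [np.float64(-1.27), np.float64(-1.7), np.float64(-1.64)]
-0.5 [np.float64(-0.9), np.float64(-1.31), np.float64(-1.14)]
0.0 [np.float64(-0.67), np.float64(-1.01), np.float64(-1.02)]
0.5 [np.float64(-0.24), np.float64(-0.59), np.float64(-0.56)]
1.0 [np.float64(0.18), np.float64(-0.17), np.float64(-0.17)]
1.5 [np.float64(0.59), np.float64(0.23), np.float64(0.23)]
2.0 [np.float64(1.0), np.float64(0.62), np.float64(0.61)]
2.5 [np.float64(1.4), np.float64(1.01), np.float64(0.97)]
3.0 [np.float64(1.8), np.float64(1.41), np.float64(1.36)]
```

```bash
python3 - <<'E'
from h import *
np.set_printoptions(precision=2,suppress=True)
S=robot.read_state
robot.clamp()
robot.movep([540,-11,110],R(0.8)); print(S()["time"],S()["finger_gap"])
robot.movel([540,-11,57],max_speed=150); print(S()["ft_force"])
g=robot.movel([540,-11,43.5],max_speed=20,guard=10); s=S(); print(g,s["eef_pos"],s["ft_force"])
robot.wait(0.25); s=S(); print(s["eef_pos"],s["ft_force"])
robot.movel([540,-11,75],max_speed=120); robot.open_gripper(); print(S()["time"],S()["ft_force"])
p=robot.camera("side"); cv2.imwrite("pics/s2.png",p["image"])
E
```

```text
4.6917 0.3183025602119854
[ 2.02 -1.09  0.15]
True [540.44 -10.86  45.91] [-3.54  0.85 15.05]
[540.45 -10.85  45.92] [-3.02  0.66 15.88]
7.1917 [0.33 0.37 0.71]
```

```bash
python3 - <<'E'
from h import *
np.set_printoptions(precision=2,suppress=True)
S=robot.read_state
k=[557.8,-265.5]
robot.movep([*k,75],R(0.5+np.pi/2)); robot.movel([*k,3],max_speed=150); print(S()["time"],S()["qpos"][6])
robot.clamp(); s=S(); print(s["finger_gap"],s["eef_pos"],s["ft_force"]); robot.open_gripper()
robot.movel([*k,45],max_speed=200); robot.movep([*k,44],R(0.5)); robot.movel([*k,3],max_speed=150)
robot.clamp(); s=S(); print(s["finger_gap"],s["eef_pos"],s["ft_force"]); robot.open_gripper(); print(S()["time"])
robot.movel([*k,60],max_speed=250); robot.movep([590,-60,130],R(0.5)); print(S()["time"])
ps=[robot.camera("top") for _ in range(4)]; p=dict(ps[0]); p["image"]=np.mean([q["image"] for q in ps],0).astype(np.uint8)
print(knob_top(p),S()["time"]); cv2.imwrite("pics/t2.png",p["image"])
I=p["image"]; cv2.imwrite("pics/t2c.png",cv2.resize(I[150:250,310:430],None,fx=5,fy=5,interpolation=cv2.INTER_NEAREST))
z=np.median([q["range_z"] for q in ps],0); v,u=np.mgrid[0:400,0:640]
P=np.stack([px2w({**p,"range_z":z},a,b) for b in range(195,230) for a in range(360,392)])
m=(P[:,2]>20)&(P[:,2]<40)&(np.hypot(P[:,0]-558,P[:,1]+265)<35); print(m.sum(),P[m].mean(0),cv2.minEnclosingCircle(P[m][:,:2].astype(np.float32)))
E
```

```text
9.1167 0.9927481347332558
42.694547218731074 [ 558.18 -265.63    4.03] [-3.21  0.76 13.12]
42.62863764711629 [ 558.21 -265.58    4.04] [-1.58  1.81 11.25]
13.0083
14.2667
(array([ 557.29, -262.77]), ((557.4127197265625, -262.76165771484375), 21.71260643005371), np.float64(-0.01866142960980973), np.float64(0.12036862985845752)) 14.4667
276 [ 558.19 -263.59   28.5 ] ((558.4489135742188, -263.99261474609375), 21.934656143188477)
```

View pics/t2c.png

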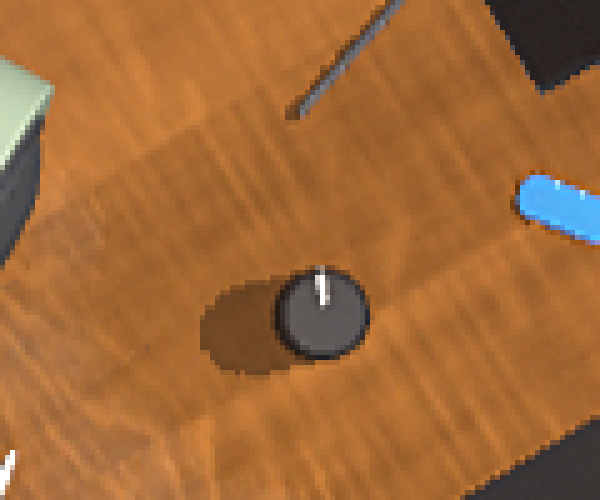

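```bash
python3 - <<'E'
from h import *
np.set_printoptions(precision=2,suppress=True)
S=robot.read_state
k=[558.2,-265.6]
robot.movep([*k,60],R(0.5)); robot.movel([*k,5.5],max_speed=150)
robot.clamp(); s=S(); d=s["eef_pos"][2]; print(s["finger_gap"],s["eef_pos"],s["ft_force"],s["gripper_force"])
robot.movel([*k,115],max_speed=200); print(S()["ft_force"])
a=0.5+1.32-0.10; T=[655.5,-21.3]
robot.movep([*T,115],R(a)); robot.movel([*T,74+d],max_speed=150); robot.wait(.1); s=S(); print(s["time"],s["eef_pos"],s["ft_force"],s["finger_gap"],s["qpos"][6])
g=robot.movel([*T,55+d],max_speed=15,guard=5); s=S(); print(g,s["eef_pos"],"bottom",s["eef_pos"][2]-d,s["ft_force"],s["torque"],s["time"])
p=robot.camera("side"); I=p["image"]; cv2.imwrite("pics/s3.png",cv2.resize(I[110:230,260:420],None,fx=5,fy=5,interpolation=cv2.INTER_CUBIC))
E
```

```text
42.50970384962009 [ 558.58 -265.65    6.5 ] [-3.27  4.19 12.29] 59.59604542236775
[ 0.2   0.18 -0.62]
18.5667 [655.85 -22.02  81.35] [ 0.48  0.22 -0.83] 42.25844961384367 0.35964553939776567
True [655.49 -21.31  68.51] bottom 62.00726202732919 [-0.03  0.17  5.87] [0.02 0.02 0.05] 19.375
```

View pics/s3.png

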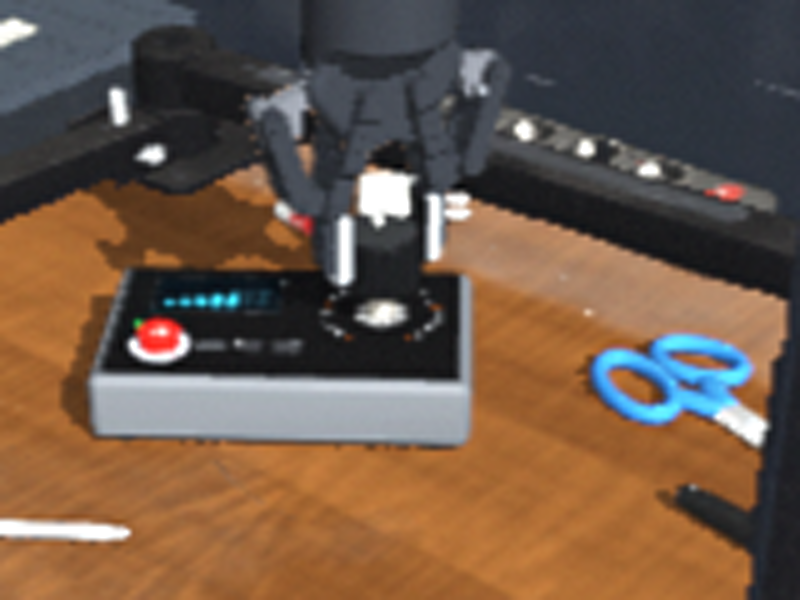

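```bash
python3 - <<'E'
from h import *
np.set_printoptions(precision=2,suppress=True)
S=robot.read_state; d=6.5; a0=1.72; T=[655.5,-21.3]
z=S()["eef_pos"][2]-.3
def st(m):
    s=S(); r=s["tool_rot"]; print(m,"yaw",round(np.arctan2(r[1,0],r[0,0]),3),"pos",s["eef_pos"],"F",s["ft_force"],"M",s["torque"],round(s["time"],1)); return s
robot.movel([*T,z],max_speed=15); st("press")
hit=False
for da in (.1,.2,.3,.4,.2,0,-.1,-.2,-.3,-.4):
    robot.movel([*T,z],R(a0+da),max_speed=60); s=st(da)
    if s["ft_force"][2]<2.5: hit=True; break
    if s["time"]>30: break
if hit:
    g=robot.movel([*T,45+d],max_speed=25,guard=15); st(g)
E
```

```text
press yaw 1.72 pos [655.64 -21.34  68.52] F [-1.29  0.02  5.2 ] M [0.05 0.24 0.04] 19.7
0.1 yaw 1.821 pos [655.88 -21.22  68.65] F [0.41 0.27 6.81] M [ 0.2  -0.01 -0.05] 19.9
0.2 yaw 1.921 pos [655.92 -21.18  68.68] F [-0.64 -0.04  5.29] M [ 0.31 -0.11  0.06] 20.2
0.3 yaw 2.021 pos [655.98 -21.08  68.68] F [1.51 1.12 4.62] M [ 0.42 -0.16 -0.02] 20.4
0.4 yaw 2.121 pos [655.99 -21.1   68.7 ] F [0.34 1.14 5.7 ] M [ 0.34 -0.12  0.02] 20.7
0.2 yaw 1.919 pos [655.55 -21.35  68.48] F [-1.72 -0.52  6.8 ] M [-0.06  0.39 -0.01] 21.0
0 yaw 1.719 pos [655.57 -21.49  68.48] F [-1.14 -1.52  5.78] M [-0.17  0.31 -0.03] 21.4
-0.1 yaw 1.619 pos [655.74 -21.56  68.57] F [-0.57 -1.52  5.9 ] M [-0.28  0.09  0.02] 21.6
-0.2 yaw 1.523 pos [655.99 -20.5   68.38] F [3.99 4.   2.32] M [ 0.93 -0.87  0.06] 21.9
False yaw 1.524 pos [655.97 -20.29  51.68] F [2.54 5.49 4.47] M [ 1.2  -0.41  0.06] 22.7
```

```bash
python3 - <<'E'
from h import *
np.set_printoptions(precision=2,suppress=True)
S=robot.read_state; T=[656.0,-20.0]
def st(m):
    s=S(); print(m,s["eef_pos"],"F",s["ft_force"],"M",s["torque"],"gap",s["finger_gap"],s["gripper_force"],round(s["time"],1)); return s
robot.movel([*T,51.5],max_speed=10); st("recentred")
for z in np.arange(51,45.9,-.5):
    robot.movel([*T,z],max_speed=8); s=st(round(z,1))
    if s["ft_force"][2]>18: break
robot.wait(.3); st("hold")
p=robot.camera("side"); I=p["image"]; cv2.imwrite("pics/s4.png",cv2.resize(I[110:230,260:420],None,fx=5,fy=5,interpolation=cv2.INTER_CUBIC))
E
```

```text
recentred [656.06 -20.14  51.64] F [0.22 1.66 4.87] M [ 0.2  -0.03 -0.  ] gap 42.067712480023246 61.614797045476735 23.0
51.0 [656.06 -20.13  51.14] F [0.21 1.24 5.7 ] M [ 0.2   0.01 -0.01] gap 42.58355993015214 61.622304073534906 23.2
50.5 [656.08 -20.11  50.71] F [-0.37  0.09  6.48] M [ 0.23  0.01 -0.01] gap 42.16131750719688 61.65138449985534 23.5
50.0 [656.09 -20.11  50.39] F [-0.63  1.01  9.54] M [0.2  0.27 0.01] gap 42.07185841646262 62.33307497575879 23.7
49.5 [656.22 -20.13  50.28] F [-3.58  1.56 14.86] M [0.25 0.69 0.  ] gap 42.4825301467848 62.91106411255896 24.0
49.0 [656.31 -20.21  50.14] F [-4.89  0.96 19.88] M [ 0.31  1.04 -0.01] gap 42.261328416999575 63.49155317991972 24.2
hold [656.3  -20.18  50.09] F [-5.06  1.38 20.39] M [0.29 1.09 0.  ] gap 42.58115043554728 63.490473297424614 24.5
```

View pics/s4.png

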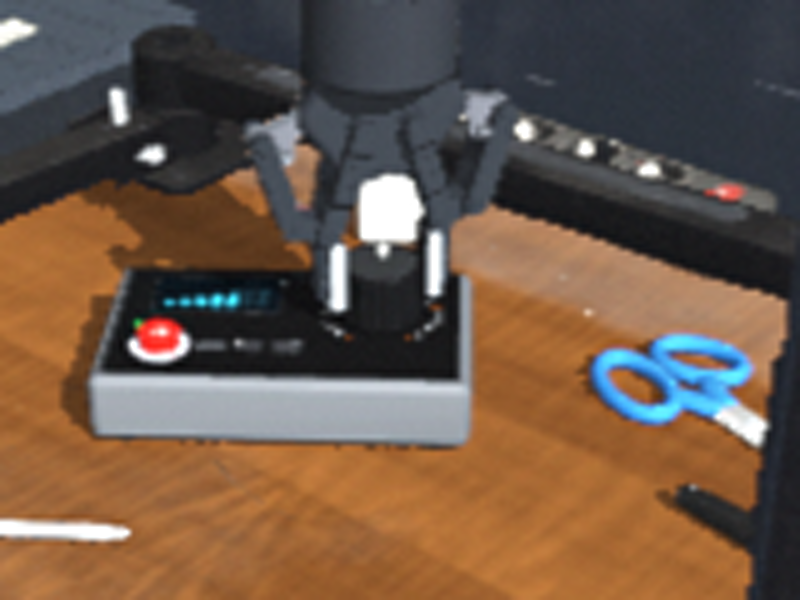

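The spring force rises from 4.9 to 6.5 N, then meets a hard stop at TCP z ≈ 50.3, which puts the knob's underside near 44 mm. In the picture the knob sits flat just above the panel at about (385, 290), and the red button is up at (158, 335). I'm handing in.

```bash
python3 -c "
from workcell import robot
print(robot.finish_job())"
```

```text
the job is handed in; nothing more can be done
None
```

I pressed the power button fully down and let it spring back, then fitted the knob on the D-shaft flat to flat and handed the job in with the fingers still pressing it against the encoder's end stop at about 20 N; no verdict came back.

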